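# Count to the third lane and load the tube carrier

## Robot

A 7-joint arm with a two-finger parallel gripper is mounted at the origin on the work surface. World frame = base frame: x ahead of the robot, y to its left, z up, the work surface at z = 0. Lengths are in mm, angles in rad, forces in N, time in s.
With the tool pointing down it reaches from about 400 to 875 mm from the base axis. Payload 19.3 kg.
Tool frame: the origin (TCP) lies at the very end of the fingers, on their centre line; the grasp point (between the pads) lies 19 mm behind it; z points along the fingers, y is the direction in which the jaws open and shut (so a half turn about z gives the same grasp; the last joint's range is limited). The gripper opens to 85 mm and grips with 20 to 120 N. Pads are 22 mm wide; open, the fingers measure 114 mm over their backs; the gripper's body (76 mm by 85 mm) begins 54 mm behind the grasp point. The pads swing forward as they close: fully open they stand 13 mm farther back than shut.
Start: joints at [-1.204, 0.521, -0.036, 1.599, 0.021, 1.021, -0.113], TCP at [264.418, 566.302, 231.291] pointing down, gripper open.
Joint ranges: [-2.91, 2.91], [-0.3, 2.13], [-1.5, 1.42], [0.17, 2.43], [-1.26, 4.41], [0.16, 1.93], [-2.52, 2.52]. Speed limits (rad/s): [1.89, 1.89, 2.39, 2.39, 3.01, 3.01, 3.01].

## Interface

Orientations are given as a 3x3 rotation matrix whose columns are the frame's x, y, z axes.
In Python, from bench import robot gives the robot as it stands. The module is installed in compiled form; this text tells all that it offers.
- The arm moves only by the shell command python3 -m pendant 'ROWS' [FORCE]. ROWS is JSON, a list of rows, each a list of 7 numbers: the turn, a rotation vector about the tool's x, y, z in rad, then the shift along the tool's x, y, z in m, then the closure in counts, from 0 (fully open) to 255 (shut). A call has 1 to 8 rows; each row is the pose to reach, as a shift and turn from the pose measured when the call began, along the tool's axes at that moment; what a row does not reach only later rows make up. A row lasts 1/10 s, in which the tool goes at most 50 mm and 8.59 degrees, less where a joint would pass 70% of its speed; a pose out of reach is approached as far as the arm can. A call with a gripper value outside its range is refused whole. The fingers move at their own pace and stop on an object; FORCE is the grip in N (left out, the last holds). Time passes only in rows, so rows that repeat a pose let the fingers close. It gives the time, the measured TCP pose, the force and the opening at its end, in the units of the state.
- robot.sense(): the state, without advancing time (a new reading comes with each control period).
- robot.read_camera(name): name is "scene" or "top"; returns the picture (400x640x3 uint8, red, green, blue); there is no depth.
- robot.camera_model(name): a dict with "fx", "fy", "cx", "cy" (pixels), "k1" (the pictures are not rectified: a ray, as slopes to the right and down, at radius r is drawn at 1 + k1 r^2 times it, then the intrinsics apply), "T" (4x4, takes a point from camera to world coordinates). Camera axes: x right, y up, looking along -z (the intrinsics and any distortion apply to the point x, -y, -z); pixel columns grow to the right and rows downward; lengths in mm; the calibration is good to about 2 mm. A picture is of the moment at which its call begins. camera_model takes no time and is no camera call.
- robot.close_job(): hands the job in, once; it reports no verdict.
The state is a dict: "time_s": time; "joints": joint angles; "dq": joint speeds; "joint_efforts": joint torques, N m; "position": TCP position; "eef_rot": TCP orientation; "contact_force": force on the tool from outside, world axes, zero at the start; "wrist_torque": the same for the moment, N m; "gripper_width": opening from 0.0 (shut) to 1.0 (fully open).
Only numpy, scipy, OpenCV 4.12 (cv2) and the standard library are available. Lean on these libraries where they do the work, as an engineer would, in place of code of your own. Each camera call takes 0.05 s, during which the arm holds its last target. There are 200 camera calls.

## Task

On the loading rack, starting at the end with the tall round post, run a fingertip lightly along the sprung rail, counting every gap beneath it, filled or empty, and stop at the third, without pressing the rail down to its stop. Then push the loose tube carrier in front of the rack across and nose first into that third gap until it is fully home against the back wall. Only push it, never pick it up or tip it, and leave everything else where it stands.

Things in the scene. Friction and masses are not known exactly. Their poses are not given: they have to be found in the camera images.
- rack: fixed loading rack: 7 upright dividers (10 mm thick, 40 high, rounded front ends) make 6 floorless gaps 42 mm wide, open to the robot, some already filled. Origin on the bench, mid-row, at the mouth line (front ends); x into the gaps, y along the row, z up. Gap centres y = -130, -78, -26, 26, 78, 130 mm; back wall's inner face x = 75 mm. Feet 12 mm high at each end out to y = +-200 mm
- post: tall round steel post with a wider head (26 mm across, top 80 mm above the bench), fixed at one end of the row; which end varies. Origin on its axis, 12 mm above the bench, at x = 45, y = +185 or -185 mm of the rack; axes parallel to the rack's. Gaps count from this end: first, second, third centres lie 55, 107, 159 mm from it along the row
- endblock: low square block, 22 x 22 x 14 mm, fixed at the opposite end of the row from the post
- rail_top (a point): middle of the steel rail that runs along the rack's y over all gaps (rack x = 45 mm), on its flat upper face, 56 mm above the bench while untouched. Rail 324 mm long, 20 wide, 6 thick. Over each divider it has a low ridge, sloping gently to 2.5 mm above the flat; over each gap a flat dip about 20 mm long
- rail (a joint): how far the sprung rail is pressed down, m: 0 untouched, 0.010 at its stop. It gives way as one piece, with about 1 N to start and 0.5 N more per mm, and springs back. A fingertip kept 3 to 4 mm below the untouched flat face slides over dips and ridges without losing touch
- carrier: loose tube carrier on the bench before the rack, left or right of the middle: white block 100 mm long (x), 36 wide (y), 26 high, 34 with its four capped tubes, about 0.2 kg. Nose (+x, to the rack) half round, radius 18; tail (-x, to the robot) flat, upright. Origin mid-length, mid-width, on the underside. Fully home: nose on the back wall, origin at rack x = 25 mm, tail 25 mm out of the mouth
- carrier_nose (a point): foremost point of the carrier's round nose: 50 mm ahead of its origin (+x), 13 mm above the underside; at rack x = 75 mm when fully home
- spare1: tube carrier of the same kind, already standing home in one of the gaps; leave alone
- spare2: second tube carrier already standing home in a gap; leave alone
- filler: grey blank 74 x 34 x 20 mm with a small knob on top (32 mm high in all), standing in a gap; leave alone
- jar: small closed jar, 38 mm across, 42 mm high, upright in front of the rack on the side away from the loose carrier; leave alone
- cryobox: white card freezer box 134 x 134 x 50 mm, open, full of capped tubes, well off to the left; leave alone
- boxlid: its lid, 138 x 138 x 24 mm, well off to the right; leave alone
- ethanol: upright bottle, 60 mm across, 150 mm high, far right; leave alone
- marker: marker pen lying near the robot on the right, 130 mm long, 14 mm thick; leave alone
Not all that is in view belongs to the job. Leave any blue, brown or turquoise look-alike of the carrier alone.

How it is judged:
By the outcome, as a careful person would: the job done as asked, in the order asked, and still so for the second after the job is handed in, with the robot touching nothing.
It also fails if it takes over 64 s, if anything falls off the work surface, if the arm or the gripper's body presses on something with over 40 N, if the wrist force passes 120 N, or if a joint passes its speed limit or range.

## Working session

There is one attempt and no reset: what is moved stays moved. The work goes in short steps, Python scripts to look and compute and a shell command to move; the robot and the scene stay as the last step left them, time stands still between calls to the robot, and variables do not carry over. Pictures are saved under pics/ and viewed, about 8 in all and at most 12, crops included, and the job is handed in when it is done.

```bash
mkdir -p pics; cat > h.py <<'E'
import numpy as np, cv2
from bench import robot
def snap(n,fn):
    im=robot.read_camera(n); cv2.imwrite(fn,cv2.cvtColor(im,cv2.COLOR_RGB2BGR)); return im
def ray(n,u,v):
    m=robot.camera_model(n); K=np.array([[m['fx'],0,m['cx']],[0,m['fy'],m['cy']],[0,0,1.]])
    # distortion 1+k1 r^2 = OpenCV radial model
    p=cv2.undistortPoints(np.array([[[u,v]]],float),K,np.array([m['k1'],0,0,0,0.]))[0,0]
    T=np.array(m['T']); return T[:3,3],T[:3,:3]@np.array([p[0],-p[1],-1])
def onz(n,u,v,z):
    o,d=ray(n,u,v); return (o+d*(z-o[2])/d[2]).round(1)
def proj(n,P):
    m=robot.camera_model(n);T=np.array(m['T']);c=T[:3,:3].T@(np.array(P,float)-T[:3,3])
    a=np.array([c[0],-c[1]])/-c[2]; a=a*(1+m['k1']*(a@a)); return np.array([m['fx']*a[0]+m['cx'],m['fy']*a[1]+m['cy']]).round(1)
E
python3 - <<'E'
from h import *
snap('top','pics/top0.png');snap('scene','pics/scene0.png')
for n in('top','scene'):
    m=robot.camera_model(n);print(n,m)
s=robot.sense();print(s['time_s'],s['position'],s['eef_rot'],s['contact_force'],s['gripper_width'])
E
```

```text
top {'fx': 382.89332509004515, 'fy': 382.89332509004515, 'cx': 313.0237951497903, 'cy': 202.75130595754385, 'k1': 0.03128476637698799, 'T': array([[ 3.59531195e-04,  9.95081904e-01, -9.90549079e-02,
         4.21365926e+02],
       [-9.99999516e-01,  4.48500483e-04,  8.75915140e-04,
         1.59513972e+01],
       [ 9.16033479e-04,  9.90545450e-02,  9.95081584e-01,
         1.03977930e+03],
       [ 0.00000000e+00,  0.00000000e+00,  0.00000000e+00,
         1.00000000e+00]])}
scene {'fx': 365.8697676584192, 'fy': 365.8697676584192, 'cx': 317.94669679954904, 'cy': 192.45530539071993, 'k1': 0.003152903853308301, 'T': array([[-6.93039014e-01, -4.77722712e-01,  5.39886965e-01,
         1.03495997e+03],
       [ 7.20620968e-01, -4.38244229e-01,  5.37259171e-01,
         5.33729789e+02],
       [-2.00585613e-02,  7.61395433e-01,  6.47977352e-01,
         7.20792597e+02],
       [ 0.00000000e+00,  0.00000000e+00,  0.00000000e+00,
         1.00000000e+00]])}
0.1 [264.31806927 566.03581221 230.77601953] [[-9.06104961e-01  4.23052811e-01 -3.43713569e-04]
 [ 4.23052941e-01  9.06104472e-01 -9.45968701e-04]
 [-8.87543157e-05 -1.00255597e-03 -9.99999494e-01]] [ 0.16345801 -0.53868076 -0.85358721] 1.0014532590101355
```

View pics/top0.png

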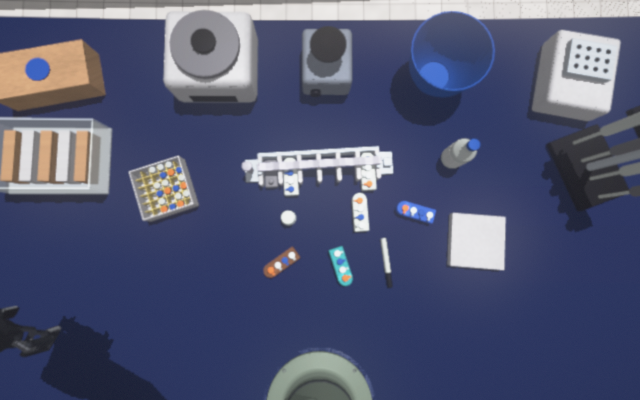

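View pics/scene0.png

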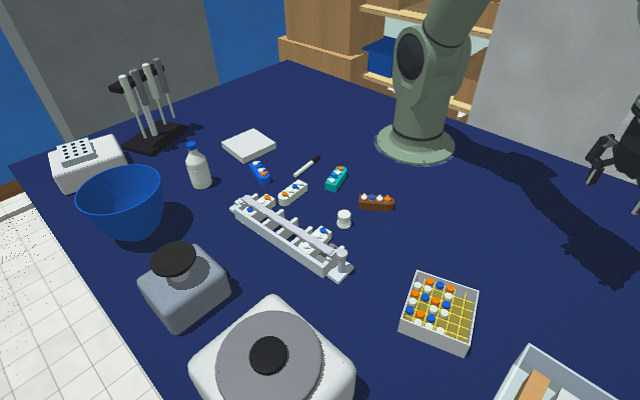

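Top view: rack around (250–392, 150–190), post apparently at its left end (249,165), loose white carrier (360,212), jar (288,217). Blue (416,212), brown (281,262) and turquoise (341,266) look-alikes are to be left. I'll confirm with an enlarged crop.

```bash
python3 - <<'E'
from h import *
a=cv2.imread('pics/top0.png')[140:240,235:405]; b=cv2.imread('pics/scene0.png')[170:290,220:360]
a=cv2.resize(a,None,fx=4.6,fy=4.6,interpolation=cv2.INTER_CUBIC)[:,:782]
cv2.imwrite('pics/crop0.png',a)
im=cv2.imread('pics/top0.png');hsv=cv2.cvtColor(im,cv2.COLOR_BGR2HSV)
m=((hsv[...,1]<60)&(hsv[...,2]>120)).astype(np.uint8)
n,l,st,c=cv2.connectedComponentsWithStats(m)
for i in range(1,n):
    x,y,w,h,A=st[i]
    if 235<x<405 and 140<y<240 and A>15: print(st[i],c[i].round(1))
E
```

```text
[ 241  146  153   50 4242] [318.4 165.9]
[352 192  18  40 546] [360.4 212.7]
[280 210  17  15 205] [288. 217.]
[381 237  11  36 235] [385.6 254.8]
```

View pics/crop0.png

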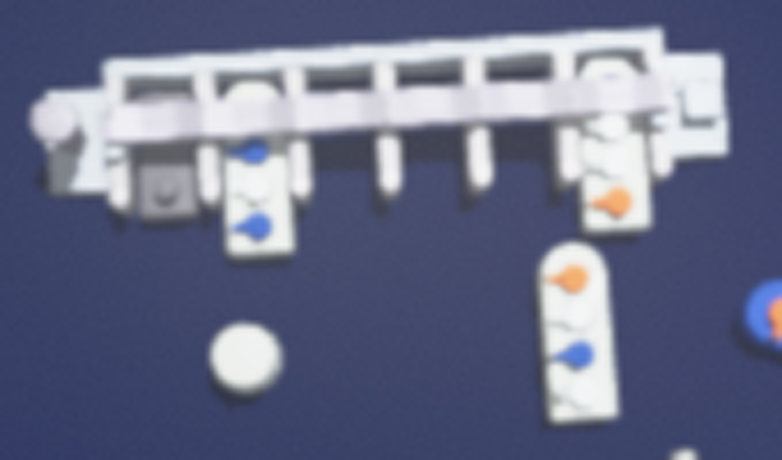

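The crop shows the post at crop (54,119), on the left (+y) end, and the end block on the right. Counting from the post: gap 1 has the grey filler (165), gap 2 a spare (258), and gap 3 (345) is empty, as are 4 and 5. Gap 6 holds a spare. The loose carrier at (573,330) is the only free white one; the blue, brown and turquoise ones are decoys.

```bash
python3 - <<'E'
from h import *
from scipy.optimize import least_squares
px=lambda c:np.array(c)/4.6+[235,140]-0.4
R=lambda a:np.array([[np.cos(a),-np.sin(a)],[np.sin(a),np.cos(a)]])
obs=[]
for i,c in enumerate([(120,208),(210,203),(300,200),(389,195),(481,188),(568,180),(660,178)]): obs.append(((0,156-52*i,40),c))
obs+=[((45,185,80),(54,119)),((45,162,56),(107,123)),((45,-162,56),(668,93))]
W=np.array([[*onz('top',*px(c),P[2])][:2] for P,c in obs]);L=np.array([P[:2] for P,c in obs])
f=lambda p:((L@R(p[2]).T+p[:2]-W)).ravel()
s=least_squares(f,[600,0,0],loss='soft_l1',f_scale=3);print('rack',s.x.round(4),f(s.x).reshape(-1,2).round(1).tolist())
r=s.x
n,t1,t2,w1,w2=[onz('top',*px(c),26)[:2] for c in[(573,243),(550,422),(619,417),(541,270),(607,270)]]
t=(t1+t2)/2;print('carrier nose',n,'tail',t,'len',np.linalg.norm(n-t),'yaw',np.arctan2(*(n-t)[::-1]),np.linalg.norm(t1-t2))
c=(n+t)/2
print('carrier in rack',(R(r[2]).T@(c-r[:2])).round(1),'jar',(R(r[2]).T@(onz('top',*px((246,356)),42)[:2]-r[:2])).round(1))
sp=proj('scene',[*(R(r[2])@[45,185]+r[:2]),80]);print('post scene pred',sp, 'carrier nose/tail scene',proj('scene',[*n,26]),proj('scene',[*t,26]))
for y in(150,130,78,26):print(y,(R(r[2])@[45,y]+r[:2]).round(1))
b=cv2.imread('pics/scene0.png')[165:285,220:360]
cv2.imwrite('pics/crop1.png',cv2.resize(b,None,fx=5,fy=5,interpolation=cv2.INTER_CUBIC))
E
```

```text
rack [ 5.772937e+02 -1.839800e+00  5.670000e-02] [[0.2, 0.9], [0.2, 0.5], [1.3, 0.2], [1.4, -0.7], [0.2, 0.1], [-1.5, -1.9], [0.3, -1.0], [-0.3, 0.9], [-1.5, 3.7], [-0.5, -1.9]]
carrier nose [ 550. -108.] tail [ 447.95 -113.4 ] len 102.19277127077044 yaw 0.052865932485696904 39.70604487984165
carrier in rack [ -84.4 -104.2] jar [-89.2  87.1]
post scene pred [342.2 251.1] carrier nose/tail scene [279. 198.] [303. 181.]
150 [613.7 150.5]
130 [614.9 130.5]
78 [617.8  78.6]
26 [620.7  26.7]
```

View pics/crop1.png

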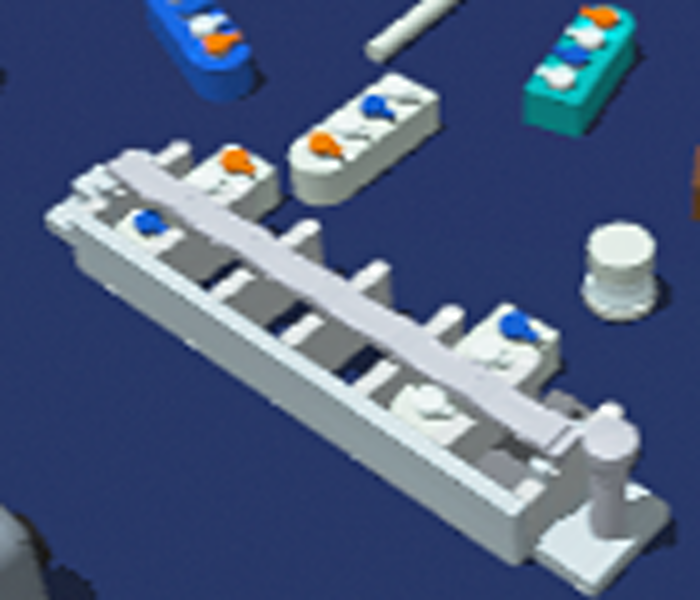

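The post is confirmed at the +y end: predicted scene pixel (342,251), seen at (342,252). Rack pose is about (577,-2) with yaw 0.057. Next I go above the post end of the rail with the fingers shut.

```bash
cat >> h.py <<'E'
from scipy.spatial.transform import Rotation as Ro
RK=[577.3,-1.8,0.0567]
def rk2w(x,y):
    c,s=np.cos(RK[2]),np.sin(RK[2]); return np.array([RK[0]+c*x-s*y,RK[1]+s*x+c*y])
def w2rk(p):
    c,s=np.cos(RK[2]),np.sin(RK[2]); d=np.array(p[:2])-RK[:2]; return np.array([c*d[0]+s*d[1],-s*d[0]+c*d[1]]).round(1)
def row(x,y,z,yaw=0.0):
    "row to rack (x,y), height z; tool y along rack x turned by yaw; prints numbers only"
    s=robot.sense();R=np.array(s['eef_rot']);a=RK[2]+yaw
    ty=np.array([np.cos(a),np.sin(a),0]);tz=np.array([0,0,-1.]);G=np.c_[np.cross(ty,tz),ty,tz]
    rv=Ro.from_matrix(R.T@G).as_rotvec();d=R.T@(np.array([*rk2w(x,y),z])-s['position'])/1000
    print(s['time_s'],'rack',w2rk(s['position']),'z',round(s['position'][2],1),'F',np.round(s['contact_force'],2),'w',round(s['gripper_width'],2),'->',rv.round(3).tolist(),d.round(4).tolist())
E
python3 -c "
from h import *
row(45,147,150)"
```

```text
0.1 rack [-280.3  584.7] z 230.8 F [ 0.16 -0.54 -0.85] w 1.0 -> [-0.001, 0.001, 1.077] [-0.4938, -0.2313, 0.0811]
```

```bash
python3 -m pendant '[[0,0,1.077,-0.494,-0.231,0.03,255],[0,0,1.077,-0.494,-0.231,0.03,255],[0,0,1.077,-0.494,-0.231,0.03,255],[0,0,1.077,-0.494,-0.231,0.03,255],[0,0,1.077,-0.494,-0.231,0.03,255],[0,0,1.077,-0.494,-0.231,0.03,255],[0,0,1.077,-0.494,-0.231,0.03,255],[0,0,1.077,-0.494,-0.231,0.03,255]]' 30; python3 -c "
from h import *
row(45,147,110)"
```

```text
time_s: 0.9
position: [521.3, 258.2, 209.0]
eef_rot: [[-0.052, 0.999, -0.0], [0.999, 0.052, -0.001], [-0.001, -0.001, -1.0]]
contact_force: [0.3, 0.2, -0.1]
gripper_width: 0.001
0.9 rack [-41.1 262.8] z 209.0 F [ 0.29  0.17 -0.12] w 0.0 -> [-0.001, 0.001, -0.005] [-0.1152, 0.0868, 0.0991]
```

```bash
python3 -m pendant '[[0,0,-0.005,-0.115,0.087,0.099,255],[0,0,-0.005,-0.115,0.087,0.099,255],[0,0,-0.005,-0.115,0.087,0.099,255],[0,0,-0.005,-0.115,0.087,0.099,255],[0,0,-0.005,-0.115,0.087,0.099,255],[0,0,-0.005,-0.115,0.087,0.099,255]]'; python3 -c "
from h import *
for n in('top','scene'): snap(n,f'pics/{n}1.png')
a=cv2.imread('pics/top1.png')[130:240,235:405];b=cv2.imread('pics/scene1.png')[150:280,260:400]
a=cv2.resize(a,(600,388),interpolation=cv2.INTER_CUBIC);b=cv2.resize(b,(418,388),interpolation=cv2.INTER_CUBIC)
cv2.imwrite('pics/c2.png',cv2.resize(np.hstack([a,b]),(800,305)))
row(45,147,62)"
```

```text
time_s: 1.5
position: [613.8, 147.6, 109.6]
eef_rot: [[-0.056, 0.998, -0.002], [0.998, 0.056, -0.001], [-0.001, -0.002, -1.0]]
contact_force: [-0.7, 1.7, 1.2]
gripper_width: -0.003
1.6 rack [ 45.  148.4] z 110.5 F [-0.39  0.36  0.74] w -0.0 -> [-0.0, 0.0, 0.001] [-0.0014, 0.0, 0.0485]
```

View pics/c2.png

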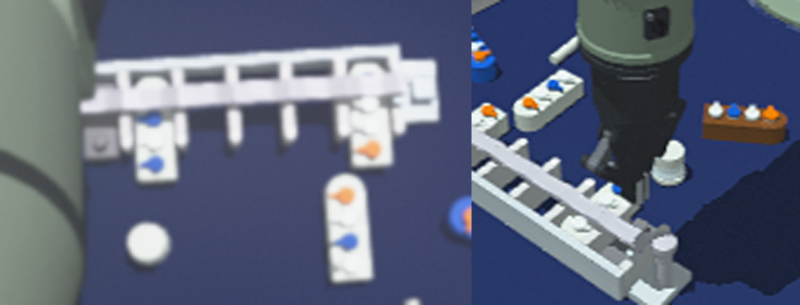

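Arm is above the post end of the rail, clear of the post, with nothing disturbed. Now down to just above it.

```bash
python3 -m pendant '[[0,0,0,-0.001,0,0.025,255],[0,0,0,-0.001,0,0.047,255],[0,0,0,-0.001,0,0.0485,255],[0,0,0,-0.001,0,0.0485,255]]'; python3 -c "
from h import *
row(45,147,53)"
```

```text
time_s: 2.0
position: [613.7, 148.7, 62.7]
eef_rot: [[-0.059, 0.998, -0.0], [0.998, 0.059, -0.0], [-0.0, -0.0, -1.0]]
contact_force: [0.9, 0.4, 1.1]
gripper_width: 0.001
2.0 rack [ 44.9 148.2] z 62.7 F [0.94 0.4  1.11] w 0.0 -> [-0.0, 0.0, 0.002] [-0.0012, 0.0001, 0.0097]
```

```bash
python3 -m pendant '[[0,0,0,-0.001,0,0.003,255],[0,0,0,-0.001,0,0.006,255],[0,0,0,-0.001,0,0.008,255],[0,0,0,-0.001,0,0.0095,255],[0,0,0,-0.001,0,0.01,255],[0,0,0,-0.001,0,0.01,255]]'; python3 -c "
from h import *
row(45,130,52.5)"
```

```text
time_s: 2.6
position: [614.1, 147.9, 52.9]
eef_rot: [[-0.059, 0.998, 0.001], [0.998, 0.059, 0.0], [-0.0, 0.001, -1.0]]
contact_force: [1.9, 1.6, 4.0]
gripper_width: 0.0
2.6 rack [ 45.2 147.4] z 52.9 F [1.95 1.65 3.96] w 0.0 -> [0.001, 0.0, 0.002] [-0.0174, -0.0002, 0.0004]
```

Touching with about 4 N. I slide half a pitch per call, so readings come at dip, ridge, dip and so on.

```bash
python3 -m pendant '[[0,0,0,-0.004,0,0.0004,255],[0,0,0,-0.008,0,0.0004,255],[0,0,0,-0.012,0,0.0004,255],[0,0,0,-0.015,0,0.0004,255],[0,0,0,-0.0174,0,0.0004,255],[0,0,0,-0.0174,0,0.0004,255]]'; python3 -c "
from h import *
row(45,104,52.5)"
```

```text
time_s: 3.2
position: [615.0, 129.8, 52.5]
eef_rot: [[-0.058, 0.998, 0.0], [0.998, 0.058, -0.0], [-0.0, 0.0, -1.0]]
contact_force: [0.5, -1.5, 3.3]
gripper_width: -0.002
3.2 rack [ 45.1 129.2] z 52.5 F [ 0.53 -1.53  3.34] w -0.0 -> [0.0, 0.0, 0.001] [-0.0252, -0.0002, -0.0]
```

```bash
python3 -m pendant '[[0,0,0,-0.004,0,0,255],[0,0,0,-0.008,0,0,255],[0,0,0,-0.012,0,0,255],[0,0,0,-0.016,0,0,255],[0,0,0,-0.02,0,0,255],[0,0,0,-0.023,0,0,255],[0,0,0,-0.025,0,0,255],[0,0,0,-0.025,0,0,255]]'; python3 -c "
from h import *
row(45,78,52.5)"
```

```text
time_s: 4.0
position: [616.5, 104.2, 52.5]
eef_rot: [[-0.058, 0.998, 0.0], [0.998, 0.058, -0.001], [-0.001, 0.0, -1.0]]
contact_force: [0.0, -1.1, 5.1]
gripper_width: -0.001
4.0 rack [ 45.2 103.6] z 52.5 F [ 0.   -1.09  5.12] w -0.0 -> [0.0, 0.001, 0.001] [-0.0256, -0.0002, 0.0]
```

```bash
python3 -m pendant '[[0,0,0,-0.004,0,0,255],[0,0,0,-0.008,0,0,255],[0,0,0,-0.012,0,0,255],[0,0,0,-0.016,0,0,255],[0,0,0,-0.02,0,0,255],[0,0,0,-0.023,0,0,255],[0,0,0,-0.0256,0,0,255],[0,0,0,-0.0256,0,0,255]]'; python3 -c "
from h import *
row(45,52,52.5)"
```

```text
time_s: 4.8
position: [618.1, 78.0, 52.5]
eef_rot: [[-0.057, 0.998, 0.0], [0.998, 0.057, -0.001], [-0.001, 0.0, -1.0]]
contact_force: [0.2, -2.1, 3.5]
gripper_width: 0.001
4.8 rack [45.2 77.3] z 52.5 F [ 0.21 -2.13  3.46] w 0.0 -> [0.0, 0.001, 0.0] [-0.0253, -0.0002, 0.0001]
```

Gap 1 dip 3.3 N, ridge 5.1 N, gap 2 dip 3.5 N, as expected.

```bash
python3 -m pendant '[[0,0,0,-0.004,0,0,255],[0,0,0,-0.008,0,0,255],[0,0,0,-0.012,0,0,255],[0,0,0,-0.016,0,0,255],[0,0,0,-0.02,0,0,255],[0,0,0,-0.023,0,0,255],[0,0,0,-0.0253,0,0,255],[0,0,0,-0.0253,0,0,255]]'; python3 -c "
from h import *
row(45,26,52.5)"
```

```text
time_s: 5.6
position: [619.5, 52.1, 52.6]
eef_rot: [[-0.057, 0.998, 0.0], [0.998, 0.057, -0.002], [-0.002, 0.0, -1.0]]
contact_force: [0.1, -1.5, 4.4]
gripper_width: 0.004
5.6 rack [45.2 51.4] z 52.6 F [ 0.1  -1.54  4.38] w 0.0 -> [0.0, 0.002, 0.0] [-0.0254, -0.0002, 0.0001]
```

```bash
python3 -m pendant '[[0,0,0,-0.004,0,0,255],[0,0,0,-0.008,0,0,255],[0,0,0,-0.012,0,0,255],[0,0,0,-0.016,0,0,255],[0,0,0,-0.02,0,0,255],[0,0,0,-0.023,0,0,255],[0,0,0,-0.0253,0,0,255],[0,0,0,-0.0253,0,0,255]]'; python3 -c "
from h import *
row(45,26,52.5)"
```

```text
time_s: 6.4
position: [620.9, 26.2, 52.6]
eef_rot: [[-0.056, 0.998, 0.0], [0.998, 0.056, -0.002], [-0.002, 0.0, -1.0]]
contact_force: [0.0, -2.4, 3.6]
gripper_width: -0.001
6.4 rack [45.1 25.5] z 52.6 F [ 0.03 -2.39  3.57] w -0.0 -> [0.0, 0.002, -0.0] [0.0005, -0.0001, 0.0001]
```

At the third gap: third dip, 3.6 N, centred. I hold briefly, then lift straight off. I'm also checking clearances for the approach to the carrier's right side.

```bash
python3 -m pendant '[[0,0,0,0,0,0,255],[0,0,0,0,0,0,255],[0,0,0,0,0,0,255],[0,0,0,0,0,0,255],[0,0,0,0,0,-0.01,255],[0,0,0,0,0,-0.03,255],[0,0,0,0,0,-0.068,255],[0,0,0,0,0,-0.068,255]]'; python3 -c "
from h import *
row(-87,-147,110)
im=cv2.imread('pics/top0.png');hsv=cv2.cvtColor(im,cv2.COLOR_BGR2HSV)
m=((hsv[...,1]>150)&(hsv[...,2]>150)).astype(np.uint8);m[:,:390]=0;m[:,445:]=0;m[:190]=0;m[230:]=0
u,v=np.where(m)[::-1];pts=np.array([w2rk(onz('top',a,b,26)) for a,b in zip(u,v)]);print('blue rack',pts.min(0),pts.max(0))
for p in[(384,238),(390,287)]:print('marker',w2rk(onz('top',*p,10)))
"
```

```text
time_s: 7.2
position: [623.0, 26.2, 125.3]
eef_rot: [[-0.056, 0.998, 0.006], [0.998, 0.056, -0.001], [-0.002, 0.006, -1.0]]
contact_force: [0.0, -0.3, 0.7]
gripper_width: -0.001
7.2 rack [47.3 25.4] z 125.3 F [ 0.04 -0.28  0.7 ] w -0.0 -> [0.006, 0.002, -0.001] [-0.1725, -0.1342, 0.0148]
blue rack [-122.5 -301.5] [ -62.9 -201.5]
marker [-157.7 -164.4]
marker [-286.8 -170.3]
```

```bash
python3 -m pendant '[[0.006,0.002,0,-0.172,-0.134,0.015,135],[0.006,0.002,0,-0.172,-0.134,0.015,135],[0.006,0.002,0,-0.172,-0.134,0.015,135],[0.006,0.002,0,-0.172,-0.134,0.015,135],[0.006,0.002,0,-0.172,-0.134,0.015,135],[0.006,0.002,0,-0.172,-0.134,0.015,135],[0.006,0.002,0,-0.172,-0.134,0.015,135],[0.006,0.002,0,-0.172,-0.134,0.015,135]]'; python3 -c "
from h import *
for n in('top','scene'): snap(n,f'pics/{n}2.png')
a=cv2.imread('pics/top2.png')[140:290,260:440];b=cv2.imread('pics/scene2.png')[130:280,220:370]
f=lambda i:cv2.resize(i,None,fx=2.4,fy=2.4,interpolation=cv2.INTER_CUBIC)
cv2.imwrite('pics/c3.png',np.hstack([f(a),f(b)]))
row(-87,-147,6)"
```

```text
time_s: 8.0
position: [499.6, -152.0, 110.0]
eef_rot: [[-0.057, 0.998, 0.001], [0.998, 0.057, 0.001], [0.001, 0.001, -1.0]]
contact_force: [0.9, 1.2, -0.3]
gripper_width: 0.475
8.1 rack [ -86.2 -145.5] z 109.8 F [ 0.14 -0.54 -0.29] w 0.47 -> [0.0, -0.0, 0.001] [-0.0015, -0.0008, 0.1038]
```

View pics/c3.png

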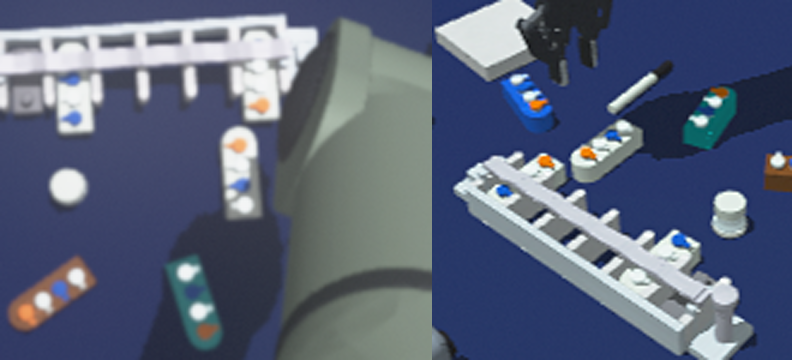

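The fingers are to the right of the carrier and clear of it. Next: descend, then push left.

```bash
python3 -m pendant '[[0,0,0,-0.001,-0.001,0.05,135],[0,0,0,-0.001,-0.001,0.09,135],[0,0,0,-0.001,-0.001,0.102,135],[0,0,0,-0.001,-0.001,0.103,135],[0,0,0,-0.001,-0.001,0.103,135]]'; python3 -c "
from h import *
row(-87,-130,6);row(-87,-20,6)"
```

```text
time_s: 8.6
position: [499.2, -153.1, 7.9]
eef_rot: [[-0.058, 0.998, 0.001], [0.998, 0.058, 0.0], [0.0, 0.001, -1.0]]
contact_force: [-0.1, -0.1, 0.9]
gripper_width: 0.469
8.6 rack [ -86.5 -146.6] z 7.9 F [-0.1  -0.15  0.88] w 0.47 -> [0.001, -0.0, 0.001] [0.0166, -0.0005, 0.0019]
8.6 rack [ -86.5 -146.6] z 7.9 F [-0.1  -0.15  0.88] w 0.47 -> [0.001, -0.0, 0.001] [0.1266, -0.0004, 0.002]
```

```bash
python3 -m pendant '[[0,0,0,0.004,0,0.001,135],[0,0,0,0.008,0,0.001,135],[0,0,0,0.012,0,0.001,135],[0,0,0,0.017,0,0.001,135],[0,0,0,0.023,0,0.001,135],[0,0,0,0.029,0,0.001,135],[0,0,0,0.035,0,0.001,135],[0,0,0,0.041,0,0.001,135]]'; python3 -c "
from h import *
snap('scene','pics/scene3.png')
row(-87,-55,6)"
```

```text
time_s: 9.4
position: [496.8, -111.7, 6.9]
eef_rot: [[-0.058, 0.998, 0.001], [0.998, 0.058, 0.0], [0.0, 0.001, -1.0]]
contact_force: [0.4, -2.5, 1.5]
gripper_width: 0.471
9.45 rack [ -86.5 -104. ] z 6.9 F [ 0.88 -0.07  1.63] w 0.47 -> [0.001, -0.001, 0.002] [0.049, -0.0004, 0.0009]
```

```bash
python3 -m pendant '[[0,0,0,0.006,0,0,135],[0,0,0,0.012,0,0,135],[0,0,0,0.018,0,0,135],[0,0,0,0.024,0,0,135],[0,0,0,0.030,0,0,135],[0,0,0,0.036,0,0,135],[0,0,0,0.042,0,0,135],[0,0,0,0.048,0,0,135]]'; python3 -c "
from h import *
row(-87,-20,6)"
```

```text
time_s: 10.25
position: [493.8, -62.0, 6.8]
eef_rot: [[-0.059, 0.998, 0.001], [0.998, 0.059, 0.001], [0.001, 0.001, -1.0]]
contact_force: [-0.4, -1.5, -1.6]
gripper_width: 0.468
10.25 rack [-86.8 -55.4] z 6.8 F [-0.36 -1.49 -1.62] w 0.47 -> [0.001, -0.001, 0.002] [0.0354, -0.0002, 0.0009]
```

```bash
python3 -m pendant '[[0,0,0,0.006,0,0,135],[0,0,0,0.012,0,0,135],[0,0,0,0.018,0,0,135],[0,0,0,0.024,0,0,135],[0,0,0,0.029,0,0,135],[0,0,0,0.033,0,0,135],[0,0,0,0.035,0,0,135],[0,0,0,0.035,0,0,135]]'; python3 -c "
from h import *
for n in('top','scene'): snap(n,f'pics/{n}4.png')
a=cv2.imread('pics/top4.png')[140:260,250:400];b=cv2.imread('pics/scene4.png')[160:280,220:370]
f=lambda i:cv2.resize(i,None,fx=2.66,fy=2.66,interpolation=cv2.INTER_CUBIC)
cv2.imwrite('pics/c4.png',np.hstack([f(a),f(b)]))
row(-87,-5,6)"
```

```text
time_s: 11.05
position: [491.9, -26.8, 6.9]
eef_rot: [[-0.059, 0.998, 0.001], [0.998, 0.059, 0.001], [0.001, 0.001, -1.0]]
contact_force: [-0.5, -0.3, -0.9]
gripper_width: 0.471
11.15 rack [-86.7 -20.5] z 6.9 F [0.55 0.41 0.03] w 0.47 -> [0.001, -0.001, 0.002] [0.0155, -0.0002, 0.0009]
```

View pics/c4.png

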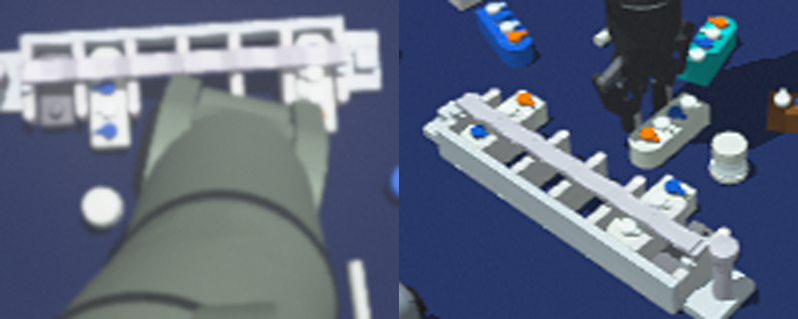

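```bash
python3 - <<'E'
from h import *
im=cv2.imread('pics/scene4.png')[185:235,295:345]
for d,(x,y) in {'tail left':(-134.4,26.5),'nose':(-34.4,8.5),'nose left side':(-52,26.5),'tail right':(-134,-9.5)}.items():
    p=proj('scene',[*rk2w(x,y),26]);q=(p-[295,185]+.5)*12;print(d,p)
im=cv2.resize(im,(600,600),interpolation=cv2.INTER_CUBIC)
pts=[]
for t in np.linspace(-np.pi/2,np.pi/2,15):pts.append((-52.4+18*np.cos(t),8.5+18*np.sin(t)))
pts=[(-134.4,-9.5)]+pts+[(-134.4,26.5)]
q=np.array([((proj('scene',[*rk2w(*a),26])-[295,185]+.5)*12) for a in pts]).astype(int)
cv2.polylines(im,[q],True,(0,0,255),1);cv2.imwrite('pics/c5.png',im)
E
```

```text
tail left [336.4 199.1]
nose [308.5 215.1]
nose left side [317.6 214.6]
tail right [326.6 194. ]
```

View pics/c5.png

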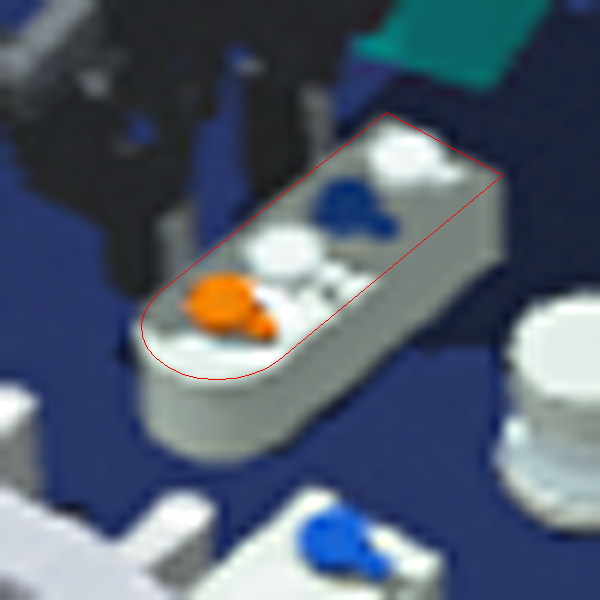

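The predicted outline at rack (-84.4, 8.5) lies on the carrier within about 1 mm, and the carrier is aligned. Push the last 17.5 mm to the gap 3 centreline, back off and lift.

```bash
python3 -m pendant '[[0,0,0,0.004,0,0,135],[0,0,0,0.008,0,0,135],[0,0,0,0.012,0,0,135],[0,0,0,0.0155,0,0,135],[0,0,0,0.0175,0,0,135],[0,0,0,0.0175,0,0,135],[0,0,0,0.0175,0,0,135]]'; python3 -c "
from h import *
row(-87,-3,6)
for p in[(330,247),(341,266),(299,250),(281,262)]:print(w2rk(onz('top',*p,26)))"
```

```text
time_s: 11.85
position: [490.8, -9.5, 6.9]
eef_rot: [[-0.059, 0.998, 0.001], [0.998, 0.059, 0.001], [0.001, 0.001, -1.0]]
contact_force: [0.2, 0.6, -0.5]
gripper_width: 0.47
11.85 rack [-86.8  -2.8] z 6.9 F [ 0.2   0.6  -0.46] w 0.47 -> [0.001, -0.001, 0.002] [-0.0002, -0.0002, 0.0009]
[-173.2  -18. ]
[-224.   -43.8]
[-176.5   63.8]
[-204.9  112.4]
```

```bash
python3 -m pendant '[[0,0,0,-0.01,0,0,135],[0,0,0,-0.02,0,0,135],[0,0,0,-0.022,0,-0.01,135],[0,0,0,-0.022,0,-0.06,200],[0,0,0,-0.022,0,-0.1,225],[0,0,0,-0.022,0,-0.1,225]]'; python3 -c "
from h import *
print(np.round(robot.sense()['joints'],2))
row(-155,26,105,np.pi/2);row(-155,26,105,-np.pi/2)"
```

```text
time_s: 12.45
position: [494.1, -32.2, 111.7]
eef_rot: [[-0.058, 0.998, 0.007], [0.998, 0.058, 0.002], [0.001, 0.007, -1.0]]
contact_force: [0.2, 0.2, -0.7]
gripper_width: 0.12
[-0.25  0.51  0.26  2.06 -0.23  0.59  0.23]
12.45 rack [-84.7 -25.6] z 111.7 F [ 0.23  0.24 -0.73] w 0.12 -> [0.007, 0.005, -1.57] [0.0517, -0.0702, 0.0063]
12.45 rack [-84.7 -25.6] z 111.7 F [ 0.23  0.24 -0.73] w 0.12 -> [0.005, -0.007, 1.572] [0.0517, -0.0702, 0.0063]
```

```bash
python3 -m pendant '[[0.007,0.005,-1.57,0.052,-0.070,0.006,225],[0.007,0.005,-1.57,0.052,-0.070,0.006,225],[0.007,0.005,-1.57,0.052,-0.070,0.006,225],[0.007,0.005,-1.57,0.052,-0.070,0.006,225],[0.007,0.005,-1.57,0.052,-0.070,0.006,225],[0.007,0.005,-1.57,0.052,-0.070,0.006,225],[0.007,0.005,-1.57,0.052,-0.070,0.006,225],[0.007,0.005,-1.57,0.052,-0.070,0.006,225]]'; python3 -c "
from h import *
row(-155,26,105,np.pi/2)"
```

```text
time_s: 13.25
position: [421.2, 15.3, 105.5]
eef_rot: [[-0.953, 0.301, -0.0], [0.301, 0.953, 0.0], [0.0, -0.0, -1.0]]
contact_force: [-0.2, 0.7, 0.0]
gripper_width: 0.113
13.25 rack [-154.9   25.9] z 105.5 F [-0.16  0.72  0.02] w 0.11 -> [-0.0, -0.0, -0.363] [0.0002, 0.0001, 0.0005]
```

```bash
python3 -m pendant '[[0,0,-0.363,0,0,0,225],[0,0,-0.363,0,0,0,225],[0,0,-0.363,0,0,0,225],[0,0,-0.363,0,0,0,225]]'; python3 - <<'E'
from h import *
for n in('top','scene'): snap(n,f'pics/{n}6.png')
row(-155,26,6,np.pi/2)
def ov(n,x,y,c,s,W):
    im=cv2.imread(f'pics/{n}6.png')[c[1]:c[1]+W,c[0]:c[0]+W];im=cv2.resize(im,None,fx=s,fy=s,interpolation=cv2.INTER_CUBIC)
    pts=[(x-50,y-18)]+[(x+32+18*np.cos(t),y+18*np.sin(t)) for t in np.linspace(-np.pi/2,np.pi/2,15)]+[(x-50,y+18)]
    q=np.array([((proj(n,[*rk2w(*a),26])-c+.5)*s) for a in pts]).astype(int)
    cv2.polylines(im,[q],True,(0,0,255),1)
    for i in range(7):
        p=((proj(n,[*rk2w(0,156-52*i),40])-c+.5)*s).astype(int);cv2.circle(im,tuple(map(int,p)),3,(0,255,0),1)
    return im
cv2.imwrite('pics/c6.png',np.hstack([ov('top',-84.4,26.2,(265,160),4,100),ov('scene',-84.4,26.2,(270,170),4,100)]))
E
```

```text
time_s: 13.65
position: [421.2, 14.7, 105.8]
eef_rot: [[-0.998, -0.057, 0.0], [-0.057, 0.998, -0.0], [-0.0, -0.0, -1.0]]
contact_force: [0.0, -0.6, 0.3]
gripper_width: 0.12
13.75 rack [-154.9   25.5] z 105.7 F [-0.02 -0.41 -0.51] w 0.12 -> [-0.0, -0.0, -0.003] [0.0001, 0.0005, 0.0997]
```

View pics/c6.png

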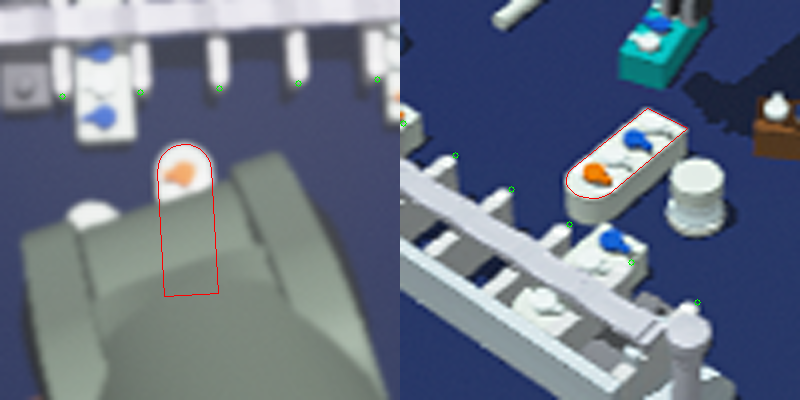

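Carrier sits at rack y ≈ 26, aligned with gap 3 and facing it; the green divider marks also match. Descend behind the tail.

```bash
python3 -m pendant '[[0,0,-0.003,0,0.0005,0.05,225],[0,0,-0.003,0,0.0005,0.09,225],[0,0,-0.003,0,0.0005,0.099,225],[0,0,-0.003,0,0.0005,0.0995,225],[0,0,-0.003,0,0.0005,0.0995,225]]'; python3 -c "
from h import *
row(-115,26,7,np.pi/2)"
```

```text
time_s: 14.25
position: [421.7, 15.5, 7.4]
eef_rot: [[-0.998, -0.056, 0.001], [-0.056, 0.998, -0.0], [-0.001, -0.0, -1.0]]
contact_force: [-0.4, -0.1, 1.0]
gripper_width: 0.118
14.25 rack [-154.4   26. ] z 7.4 F [-0.37 -0.09  1.  ] w 0.12 -> [-0.0, 0.001, -0.001] [-0.0394, -0.0, 0.0004]
```

```bash
python3 -m pendant '[[0,0,0,-0.005,0,0,225],[0,0,0,-0.009,0,0,225],[0,0,0,-0.013,0,0,225],[0,0,0,-0.018,0,0,225],[0,0,0,-0.023,0,0,225],[0,0,0,-0.028,0,0,225],[0,0,0,-0.034,0,0,225],[0,0,0,-0.040,0,0,225]]'; python3 -c "
from h import *
row(-82,26,7,np.pi/2)"
```

```text
time_s: 15.05
position: [462.1, 17.7, 7.4]
eef_rot: [[-0.998, -0.056, 0.001], [-0.056, 0.998, -0.0], [-0.001, -0.0, -1.0]]
contact_force: [-3.4, 0.1, 2.0]
gripper_width: 0.116
15.05 rack [-113.9   26. ] z 7.4 F [-3.43  0.11  1.97] w 0.12 -> [-0.0, 0.001, -0.001] [-0.0319, 0.0, 0.0004]
```

```bash
python3 -m pendant '[[0,0,0,-0.005,0,0,225],[0,0,0,-0.010,0,0,225],[0,0,0,-0.015,0,0,225],[0,0,0,-0.020,0,0,225],[0,0,0,-0.025,0,0,225],[0,0,0,-0.029,0,0,225],[0,0,0,-0.032,0,0,225],[0,0,0,-0.032,0,0,225]]'; python3 - <<'E'
from h import *
for n in('top','scene'): snap(n,f'pics/{n}7.png')
row(-60,26,7,np.pi/2)
def ov(n,x,y,c,s,W):
    im=cv2.imread(f'pics/{n}7.png')[c[1]:c[1]+W,c[0]:c[0]+W];im=cv2.resize(im,None,fx=s,fy=s,interpolation=cv2.INTER_CUBIC)
    pts=[(x-50,y-18)]+[(x+32+18*np.cos(t),y+18*np.sin(t)) for t in np.linspace(-np.pi/2,np.pi/2,15)]+[(x-50,y+18)]
    q=np.array([((proj(n,[*rk2w(*a),26])-c+.5)*s) for a in pts]).astype(int)
    cv2.polylines(im,[q],True,(0,0,255),1)
    return im
x=w2rk(robot.sense()['position'])[0]+11+50
cv2.imwrite('pics/c7.png',np.hstack([ov('top',x,26,(265,140),4,100),ov('scene',x,26,(270,170),4,100)]))
E
```

```text
time_s: 15.85
position: [494.5, 19.5, 7.4]
eef_rot: [[-0.998, -0.056, 0.001], [-0.056, 0.998, -0.0], [-0.001, -0.0, -1.0]]
contact_force: [0.2, 0.5, 0.3]
gripper_width: 0.116
15.95 rack [-81.8  26. ] z 7.4 F [0.16 0.23 0.37] w 0.12 -> [-0.0, 0.001, -0.001] [-0.0218, 0.0, 0.0004]
```

View pics/c7.png

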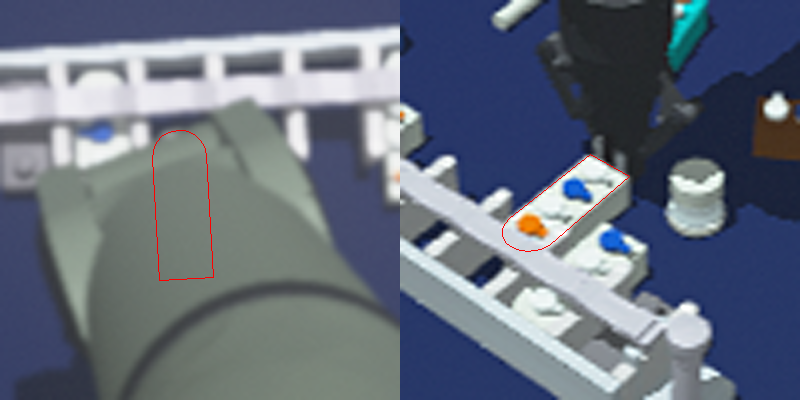

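The carrier is entering gap 3 straight, on the predicted outline. Continue, slower at the end.

```bash
python3 -m pendant '[[0,0,0,-0.005,0,0,225],[0,0,0,-0.010,0,0,225],[0,0,0,-0.015,0,0,225],[0,0,0,-0.020,0,0,225],[0,0,0,-0.025,0,0,225],[0,0,0,-0.030,0,0,225],[0,0,0,-0.035,0,0,225],[0,0,0,-0.039,0,0,225]]'; python3 -c "
from h import *
row(-36,26,7,np.pi/2)"
```

```text
time_s: 16.75
position: [533.7, 21.7, 7.4]
eef_rot: [[-0.998, -0.056, 0.001], [-0.056, 0.998, -0.0], [-0.001, -0.0, -1.0]]
contact_force: [-2.9, -0.1, 1.7]
gripper_width: 0.122
16.75 rack [-42.2  26. ] z 7.4 F [-2.94 -0.12  1.74] w 0.12 -> [-0.0, 0.001, -0.001] [-0.0062, 0.0, 0.0005]
```

```bash
python3 -m pendant '[[0,0,0,-0.002,0,0,225],[0,0,0,-0.0035,0,0,225],[0,0,0,-0.005,0,0,225],[0,0,0,-0.0055,0,0,225],[0,0,0,-0.0055,0,0,225]]'; python3 -c "
from h import *
row(-36,26,7,np.pi/2)"
```

```text
time_s: 17.25
position: [539.3, 22.1, 7.5]
eef_rot: [[-0.998, -0.056, 0.002], [-0.056, 0.998, -0.0], [-0.002, -0.0, -1.0]]
contact_force: [0.1, -0.7, -0.3]
gripper_width: 0.119
17.25 rack [-36.6  26. ] z 7.5 F [ 0.1  -0.75 -0.29] w 0.12 -> [-0.0, 0.002, -0.001] [-0.0006, 0.0, 0.0005]
```

Not yet on the wall. I'll feel forward in 0.5 mm steps.

```bash
for i in 1 2; do :; done; python3 -m pendant '[[0,0,0,-0.0005,0,0,225],[0,0,0,-0.001,0,0,225],[0,0,0,-0.0015,0,0,225],[0,0,0,-0.0015,0,0,225]]'
```

```text
time_s: 17.65
position: [540.9, 22.2, 7.5]
eef_rot: [[-0.998, -0.056, 0.002], [-0.056, 0.998, 0.0], [-0.002, -0.0, -1.0]]
contact_force: [-1.0, -0.4, -0.0]
gripper_width: 0.112
```

```bash
python3 -m pendant '[[0,0,0,-0.0005,0,0,225],[0,0,0,-0.001,0,0,225],[0,0,0,-0.0015,0,0,225],[0,0,0,-0.0015,0,0,225]]'; python3 -c "
from h import *
row(-36,26,7,np.pi/2)"
```

```text
time_s: 18.05
position: [541.3, 22.2, 7.4]
eef_rot: [[-0.998, -0.056, -0.0], [-0.056, 0.998, -0.0], [0.0, -0.0, -1.0]]
contact_force: [-8.8, -0.0, 6.9]
gripper_width: 0.116
18.05 rack [-34.6  26. ] z 7.4 F [-8.83 -0.02  6.95] w 0.12 -> [-0.0, -0.0, -0.001] [0.0014, 0.0, 0.0004]
```

Wall reached: 8.8 N, and the TCP stalled at rack x -34.7 against about -36 expected. Back off, lift and check.

```bash
python3 -m pendant '[[0,0,0,0.003,0,0,225],[0,0,0,0.02,0,0,225],[0,0,0,0.045,0,0,225],[0,0,0,0.06,0,-0.03,225],[0,0,0,0.06,0,-0.08,225],[0,0,0,0.06,0,-0.13,225],[0,0,0,0.06,0,-0.16,225],[0,0,0,0.06,0,-0.16,225]]'; python3 -c "
from h import *
row(-110,240,165,np.pi/2)"
```

```text
time_s: 18.85
position: [483.6, 19.0, 171.5]
eef_rot: [[-0.998, -0.056, 0.007], [-0.056, 0.998, 0.0], [-0.007, -0.0, -1.0]]
contact_force: [0.0, 0.5, -0.5]
gripper_width: 0.116
18.85 rack [-92.4  26.1] z 171.5 F [ 0.03  0.51 -0.55] w 0.12 -> [-0.0, 0.007, -0.001] [0.0179, 0.2139, 0.0063]
```

Move the arm aside to the left, at height, so the top view is clear.

```bash
python3 -m pendant '[[0,0,0,0.018,0.25,-0.05,225],[0,0,0,0.018,0.25,-0.05,225],[0,0,0,0.018,0.25,-0.05,225],[0,0,0,0.018,0.25,-0.05,225],[0,0,0,0.018,0.25,-0.05,225],[0,0,0,0.018,0.25,-0.05,225],[0,0,0,0.018,0.25,-0.05,225],[0,0,0,0.018,0.25,-0.05,225]]'; python3 - <<'E'
from h import *
for n in('top','scene'): snap(n,f'pics/{n}8.png')
def ov(n,c,s,W,H,x=25,y=26):
    im=cv2.imread(f'pics/{n}8.png')[c[1]:c[1]+H,c[0]:c[0]+W];im=cv2.resize(im,None,fx=s,fy=s,interpolation=cv2.INTER_CUBIC)
    pts=[(x-50,y-18)]+[(x+32+18*np.cos(t),y+18*np.sin(t)) for t in np.linspace(-np.pi/2,np.pi/2,15)]+[(x-50,y+18)]
    q=np.array([((proj(n,[*rk2w(*a),26])-c+.5)*s) for a in pts]).astype(int)
    cv2.polylines(im,[q],True,(0,0,255),1)
    return im
cv2.imwrite('pics/c8.png',np.hstack([ov('top',(245,140),3,140,150),ov('scene',(235,160),3,125,150)]))
E
```

```text
time_s: 19.65
position: [451.6, 266.4, 220.7]
eef_rot: [[-0.998, -0.055, 0.007], [-0.055, 0.999, -0.001], [-0.006, -0.001, -1.0]]
contact_force: [-0.8, -0.5, 0.0]
gripper_width: 0.119
```

View pics/c8.png

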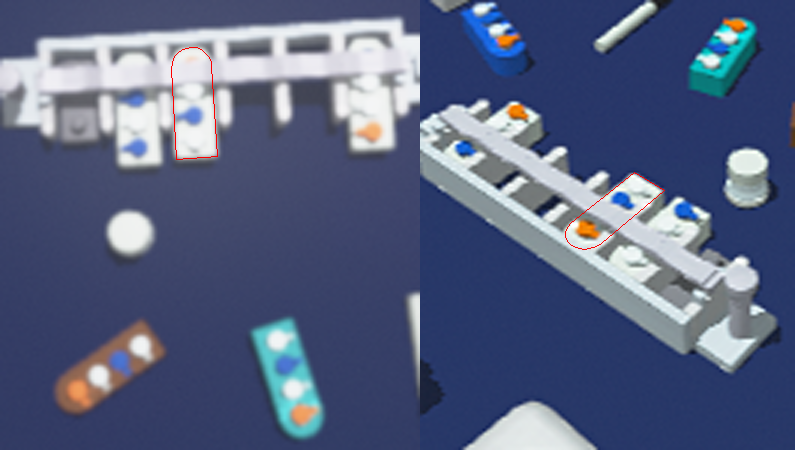

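The white carrier stands in the third gap from the post (tail at crop (196,158)), its tail line level with both spares. The filler, spares, jar, decoys and marker look unmoved. Handing in.

```bash
python3 -c "
from bench import robot
s=robot.sense();print(s['time_s'],s['contact_force']);print(robot.close_job())"
```

```text
19.75 [ 0.88945443 -0.15456823  0.20608919]
the job is handed in; nothing more can be done
None
```

The carrier is home in the third gap from the post, and I handed the job in at 19.75 s with the arm clear of everything.

- **Rail:** I ran the shut fingertip along it from the post end, about 3.5 mm below the untouched flat face. The force read 3.3 N at gap 1, 3.5 N at gap 2 and 3.6 N at gap 3, with 5.1 N and 4.4 N on the ridges between. That is well short of the stop. I stopped at gap 3 and lifted off.
- **Carrier:** I pushed it sideways with two fingers in front of gap 3, then nose first from the tail until it met the back wall. It was never gripped.
- **Last checks:** The final top and scene pictures show the carrier in gap 3, within about 2 mm of the expected fully-home outline. Its tail is level with the two spares, and everything else visible in the crops looks unmoved; I did not look again at the cryobox, lid or bottle.
- **Disagreements:** The wall stopped the push about 1.4 mm further in than my rack estimate said, which is within the camera calibration error. Pressing on the wall also gave 6.9 N upward along with the 8.8 N back-push. I took that as the arm flexing; the pictures show no tipping.

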